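# Fit the mixer spindle into its drive stand

## Task

Take the steel spindle out of its rest tube and thread it down through both bearing brackets of the drive stand, then feel for the hidden slot by turning the spindle under light pressure until its flat tang drops into the sprung drive coupling. Seat it fully home with its collar flush on the soft ring of the upper bracket so that it stays down when you let go; never load it with more than about 25 N, and leave the bottle, the timer and the dish alone.

Things in the scene. Friction and masses are not known exactly. Their poses are not given: they have to be found in the camera images.
- spindle: Loose steel spindle, 148 mm long, 0.16 to 0.26 kg, standing upright in the rest tube, hung there by its collar. Origin at its lowest end, z up its axis toward the head. From below: flat tang z 0-12 mm, tapered nose to 18, round 20 mm shaft to 102, collar (34 mm diameter) to 108, neck (14 mm diameter) to 114, flat grip head to 148.
- tip (a point): Lowest point of the spindle's tang, on its axis (the spindle's origin). The tang is 18.5 mm wide along the spindle's x and 5 mm thick along y; its lowest 1 mm is thinned to 16.5 x 4 mm. It is parallel to the grip head, so it turns with the gripper that holds the head.
- collar (a point): Centre of the underside of the spindle's collar, 102 mm above the tip. With the spindle home this face lies on the soft ring of the upper bracket, centred on its hole.
- head (a point): Centre of the spindle's flat grip head, 131 mm above the tip: 34 mm wide along the spindle's x, 12 mm thick along its y, 34 mm high. Pinch it from above across its y.
- rest: Fixed grey plastic rest: upright tube of 38 mm outer and 25 mm inner diameter, 110 mm high, on a round foot of 72 mm diameter. Origin at the centre of the foot's underside, z up. The spindle hangs in it by the collar, its tip 8 mm above the worktop; lift it at least 105 mm to clear.
- stand: Fixed drive stand. Origin at worktop height on the vertical axis of its holes, z up. White base 150 x 110 mm, 24 mm high; aluminium column on its +x side, 130 mm high, whose near face is 59 mm from the axis. It carries two level bearing brackets, 46 mm wide along y, 12 mm thick, reaching 23 mm beyond the axis toward -x. Under them the drive coupling stands on the base.
- upper_bearing (a point): Centre of the top face of the soft black rubber ring on the upper bracket's round hole, 130 mm above the worktop; axes as the stand's. The ring is 4 mm thick, 37 mm outer and 26 mm inner diameter, and gives up to 3 mm at 5 N per mm. Below it the hole: 22 mm in diameter, 12 mm deep, from 126 to 114 mm, 2 mm chamfer.
- lower_bearing (a point): Centre of the lower bracket's round hole at its top face, 76 mm above the worktop; 22 mm in diameter, 12 mm deep, 2 mm chamfer, same axis; axes as the stand's.
- coupling_seat (a point): Centre of the coupling's top when unpressed, 36 mm above the worktop (point and axes fixed to the stand, they do not turn with it). Coupling: steel, about 32 mm across, with a straight slot 7 mm wide, 10 mm deep, open at both ends. Which way the slot points is not given: within 0.8 rad either side of the stand's x axis; a half turn makes no difference.
- coupling_spring (a point): Centre of the base's top under the coupling, 24 mm above the worktop. The coupling sinks up to 10 mm on a spring: 4 N at first, 0.6 N more per mm. A lightly pressed tang slides on it without turning it (0.1 N m turns it). When the tang meets the slot it jumps up and the push vanishes. Home, the tip is 28 mm above the worktop; if not in the slot, the released spindle rises 8 mm.
- media_bottle: Bystander: small laboratory bottle with a wide screw cap, 62 mm in diameter, 111 mm high. Origin at the centre of its underside.
- bench_timer: Bystander: wedge-shaped bench timer, 62 x 78 x 34 mm. Origin at the centre of its underside.
- dish: Bystander: flat round petri dish, 91 mm in diameter, 16 mm high. Origin at the centre of its underside.
Mind the look-alikes: they are no part of the job. Of the things shaped like the spindle, the steel one is meant.

How it is judged (in metres and radians):
On the way, in this order (a step that is already met when the one before it is completed fails the run):
1. the spindle's tip is through the upper bracket's hole (horizontal distance between tip and upper_bearing below 0.004 m and z of tip in the frame of stand below 0.112 m), for 0.05 s.
2. the spindle's tip is through the lower bracket's hole as well (horizontal distance between tip and upper_bearing below 0.004 m and z of tip in the frame of stand below 0.06 m), for 0.05 s.
At the end, for the whole second after the job is handed in: The spindle is released and at rest, upright within 0.05 rad, through both brackets with its tang in the coupling's slot; its collar lies on the upper bracket's soft ring (gap under 2 mm, centre within 3 mm of the hole's centre) (distance between collar and upper_bearing below 0.003 m and z of collar in the frame of upper_bearing below 0.002 m and z of tip in the frame of stand below 0.031 m and angle between spindle's own z axis and vertical below 0.05 rad and linear speed of spindle below 0.01 m/s and contact force between the fingers and spindle below 0.1 N); the robot touches nothing.
It fails at once if the spindle presses on the stand with more than 30 N (contact force between spindle and stand above 30 N).
It fails at once if the robot knocks the stand with more than 30 N (contact force between the arm and stand above 30 N).
It fails at once if the bottle is moved more than 20 mm (distance of media_bottle from where it was at the start of the episode above 0.02 m).
It fails at once if the timer is moved more than 20 mm (distance of bench_timer from where it was at the start of the episode above 0.02 m).
It fails at once if the dish is moved more than 20 mm (distance of dish from where it was at the start of the episode above 0.02 m).
It also fails if it takes over 67 s, if anything falls off the work surface, if the arm or the gripper's body presses on something with over 40 N, if the wrist force passes 120 N, or if a joint passes its speed limit or range.

## Robot

A 6-joint arm with a two-finger parallel gripper is mounted at the origin on a cart in front of the work surface, level with it; the furniture and walls round the work are solid. World frame = base frame: x ahead of the robot, y to its left, z up, the work surface at z = 0. Lengths are in mm, angles in rad, forces in N, time in s.
With the tool pointing down it reaches from about 350 to 950 mm from the base axis. Payload 17.4 kg.
Tool frame: the origin (TCP) lies on the mounting face of the last link; the fingertips stand 186 mm ahead of it and the grasp point (between the pads) lies 167 mm ahead of it; z points along the fingers, x is the direction in which the jaws open and shut, and the axes are right-handed (so a half turn about z gives the same grasp; the last joint's range is limited). The gripper opens to 93 mm and grips with 3 to 60 N. Pads are 15 mm wide; open, the fingers measure 128 mm over their backs; the gripper's body (75 mm by 188 mm) begins 65 mm behind the grasp point.
Start: joints at [-1.348, 0.116, 1.442, -0, 1.584, -0.038], TCP at [174.042, -652.184, 404.746] pointing down, gripper open.
Joint ranges: [-2.83, 2.83], [-0.83, 2.19], [0.07, 2.5], [-1.14, 4.28], [0.01, 3], [-2.97, 2.97]. Speed limits (rad/s): [1.89, 1.89, 2.22, 3.14, 3.14, 3.14].

## Interface

Orientations are given as [roll, pitch, yaw] about the fixed x, y, z axes, in that order (R = Rz(yaw) Ry(pitch) Rx(roll)).
In Python, from plant import r, viewer, finish_job gives the robot as it stands. The module is installed in compiled form; this text tells all that it offers.
- The arm moves only by the tool jog_arm, never from a script. Its argument "increments" is a list of rows, each an object with "jaw": the finger opening in mm, from 0 to 93; "linear": the shift along the tool's x, y, z each as a share of 0.5 m, from -1 to 1, a list of three; "yaw": the turn about the tool's z as a share of 180 degrees, from -1 to 1. In form: [{"jaw": jaw, "linear": [tx, ty, tz], "yaw": yaw}, ...]. A call has 1 to 8 rows; each row is the pose to reach, as a shift and turn from the pose measured when the call began, along the tool's axes at that moment, turning the shorter way round; what a row does not reach only later rows make up. A row lasts 1/8 s, in which the tool goes at most 62.5 mm and 10.7 degrees, less where a joint would pass 70% of its speed; a pose out of reach is approached as far as the arm can. A call with a number of a shift or a turn outside -1 to 1 is refused whole. A call with a gripper value outside its range is refused whole. The fingers move at their own pace and stop on an object; "squeeze" is the grip in N (left out, the last holds). Time passes only in rows, so rows that repeat a pose let the fingers close. It gives the time, the measured TCP pose, the force and the opening at its end, in the units of the state.
- r.state(): the state, without advancing time (a new reading comes with each control period).
- viewer.camera(name): name is "scene" or "top" or "wrist"; returns a dict with "frame" (420x560x3 uint8, red, green, blue), "z_map" (420x560 float32, mm along the optical axis (not along the pixel's ray), 0 where there is no reading), "mtx" (3x3 intrinsics, pixels), "pose" (4x4, takes a point from camera to world coordinates); the wrist camera has in their place "mount" (4x4, takes a point from camera to tool coordinates, whose origin is the TCP and whose axes are the tool frame's). Camera axes: x right, y up, looking along -z (the intrinsics and any distortion apply to the point x, -y, -z); pixel columns grow to the right and rows downward; lengths in mm; the calibration is good to about 2 mm. The wrist camera is an equidistant fisheye: a pixel r from the principal point sees the ray r / f radians off the axis. A picture is of the moment at which its call begins: read the wrist's pose just before it.
- finish_job(): hands the job in, once; it reports no verdict.
The state is a dict: "time_s": time; "q": joint angles; "qd": joint speeds; "effort": joint torques, N m; "eef_pos": TCP position; "tool_rot": TCP orientation; "ft_force": force on the tool from outside, world axes, zero at the start; "wrist_torque": the same for the moment, N m; "opening": opening from 0.0 (shut) to 1.0 (fully open).
Only numpy, scipy, OpenCV 4.12 (cv2) and the standard library are available. Lean on these libraries where they do the work, as an engineer would, in place of code of your own. Each camera call takes 0.05 s, during which the arm holds its last target.

## Working session

There is one attempt and no reset: what is moved stays moved. The work goes in short steps, Python scripts to look and compute and a tool call to move; the robot and the scene stay as the last step left them, time stands still between calls to the robot, and variables do not carry over. Pictures are saved under pics/ and viewed, and the job is handed in when it is done.

Besides the shell and the picture viewer there is one more tool, called after ">>>" by a JSON object that holds its "api" and its "payload". jog_arm: Moves the arm, as the interface text tells. Its arguments: {"type":"object","properties":{"increments":{"type":"array"},"squeeze":{"type":"number"}},"required":["increments"]}

```bash
mkdir -p pics; cat > h.py <<'E'
import numpy as np,cv2
from plant import r,viewer
def shot(n,tag):
    c=viewer.camera(n); np.savez(f'pics/{tag}.npz',**{k:np.array(v) for k,v in c.items()})
    cv2.imwrite(f'pics/{tag}.png',cv2.cvtColor(c['frame'],cv2.COLOR_RGB2BGR)); return c
def load(tag): return np.load(f'pics/{tag}.npz')
def cloud(c):
    z=c['z_map'];K=c['mtx'];v,u=np.mgrid[:z.shape[0],:z.shape[1]]
    p=np.stack([(u-K[0,2])/K[0,0]*z,-(v-K[1,2])/K[1,1]*z,-z,np.ones_like(z)],-1)
    return (p@c['pose'].T)[...,:3]
E
python3 - <<'E'
from h import *
print(r.state())
for n in ['scene','top','wrist']:
    c=shot(n,n+'0'); print(n,c['mtx'].tolist(),np.round(c.get('pose',c.get('mount')),3).tolist(),[k for k in c])
print(r.state()['time_s'])
E
```

```text
{'time_s': 0.0, 'q': array([-1.34778759e+00,  1.16509827e-01,  1.44228464e+00, -8.38310355e-08,
        1.58397194e+00, -3.77789175e-02]), 'qd': array([-0.00086598, -0.00104051,  0.00092597,  0.00012377,  0.00070675,
        0.00227025]), 'effort': array([-2.42727452e-03, -7.21271682e+01, -6.22602296e+01,  7.77937146e-02,
        2.38804211e-02, -1.49241641e-04]), 'eef_pos': array([ 174.05178975, -652.19069848,  403.97693774]), 'tool_rot': array([-3.14154840e+00,  1.17291725e-03, -1.31000865e+00]), 'ft_force': array([0.48070084, 0.33812449, 0.78045218]), 'wrist_torque': array([-0.03497961, -0.06696811, -0.01367008]), 'opening': 1.001822298854834}
scene [[407.7164982932361, 0.0, 276.92386990097094], [0.0, 407.7164982932361, 211.99741528386738], [0.0, 0.0, 1.0]] [[-0.837, 0.292, -0.462, 143.764], [-0.546, -0.481, 0.686, 645.983], [-0.022, 0.827, 0.562, 597.181], [0.0, 0.0, 0.0, 1.0]] ['frame', 'z_map', 'mtx', 'pose']
top [[448.0594505937067, 0.0, 282.07023289281506], [0.0, 448.0594505937067, 214.42648274776883], [0.0, 0.0, 1.0]] [[0.022, 0.993, -0.12, 407.771], [-0.999, 0.024, 0.022, 81.719], [0.025, 0.119, 0.993, 1050.12], [0.0, 0.0, 0.0, 1.0]] ['frame', 'z_map', 'mtx', 'pose']
wrist [[325.19226210127806, 0.0, 280.7499096862283], [0.0, 325.19226210127806, 210.285195242085], [0.0, 0.0, 1.0]] [[1.0, -0.0, -0.001, -0.979], [-0.0, -0.963, -0.269, -73.206], [-0.0, 0.269, -0.963, 20.574], [0.0, 0.0, 0.0, 1.0]] ['frame', 'z_map', 'mtx', 'mount']
0.15
```

View pics/scene0.png

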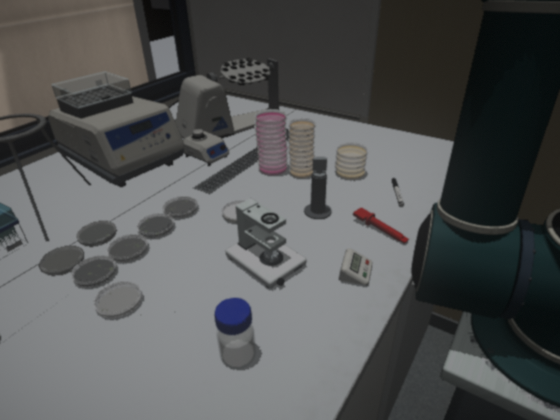

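View pics/top0.png

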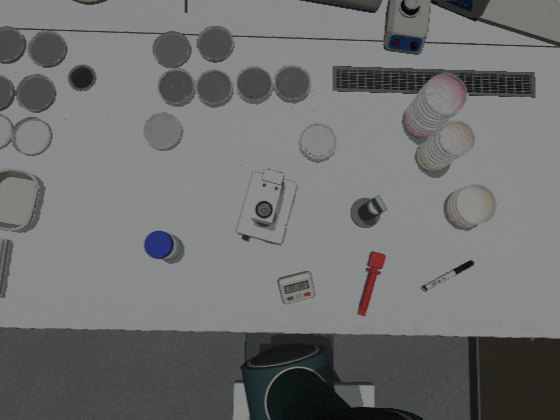

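The scene shows the stand at about (265,240) and the rest tube with the spindle at (318,190). In the top view the stand's hole is near (264,209) and the spindle head near (377,204). The red part at (372,283) is the look-alike. Next I measure these with the depth data.

```bash
python3 - <<'E'
from h import *
a=load('top0');b=load('scene0')
t=cv2.resize(cv2.cvtColor(a['frame'],cv2.COLOR_RGB2BGR)[160:250,225:405],None,fx=4,fy=4,interpolation=cv2.INTER_CUBIC)
cv2.imwrite('pics/tz.png',cv2.convertScaleAbs(t,alpha=1.6))
t=cv2.resize(cv2.cvtColor(b['frame'],cv2.COLOR_RGB2BGR)[145:290,215:345],None,fx=4,fy=4,interpolation=cv2.INTER_CUBIC)
cv2.imwrite('pics/sz.png',cv2.convertScaleAbs(t,alpha=1.6))
for c,n in((a,'top'),(b,'scene')):
    P=cloud(c).reshape(-1,3)
    m=c['z_map'].reshape(-1)>0
    P=P[m]
    print(n,'table z',np.median(P[(abs(P[:,0]-500)<200)&(abs(P[:,1])<250)][:,2]))
    I=(P[:,0]>330)&(P[:,0]<650)&(abs(P[:,1])<300)
    Q=P[I&(P[:,2]>100)]
    from scipy.cluster.hierarchy import fcluster,linkage
    l=fcluster(linkage(Q,'single'),12,'distance')
    for k in set(l):
        S=Q[l==k]
        if len(S)>10: print(n,len(S),S.min(0).round(1),S.max(0).round(1),np.median(S,0).round(1))
    np.savez(f'pics/pc_{n}.npz',P=P)
E
```

```text
top table z 0.36239145022318553
top 87 [432.3 289.7 100.2] [472.  299.9 114.5] [453.  295.5 110.5]
top 1058 [501.4  59.  109.9] [615.8 125.8 133.8] [561.3  90.5 127. ]
top 283 [ 525.  -150.9  100.4] [ 561.7 -119.2  158.9] [ 539.8 -133.   129.8]
top 47 [ 647.7 -299.8  105.2] [ 650.  -284.8  161.3] [ 649.  -293.5  136.9]
scene table z 1.9882043433530612
scene 976 [502.8  62.6 100.1] [618.2 129.2 133.6] [558.8 100.6 127.5]
scene 70 [435.7 291.  105.2] [472.1 299.9 113.6] [453.5 296.8 112. ]
scene 359 [ 527.7 -148.2  100. ] [ 562.1 -117.3  158.9] [ 542.5 -131.1  129. ]
```

```bash
echo
```

```text
(no output)
```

View pics/wrist0.png

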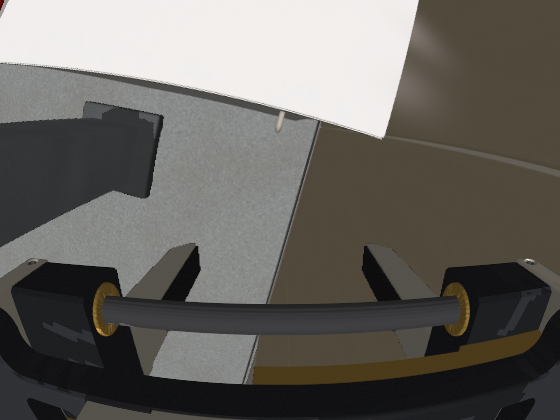

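View pics/tz.png

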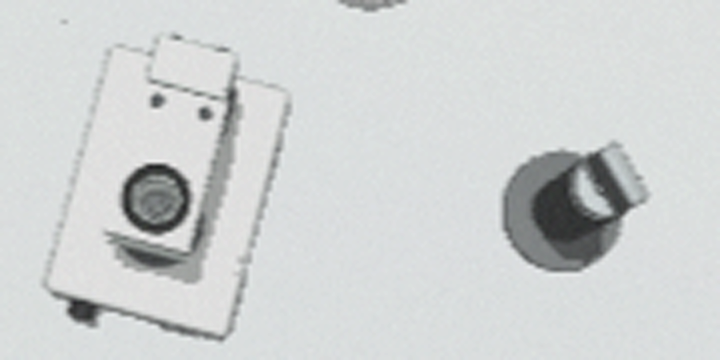

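View pics/sz.png

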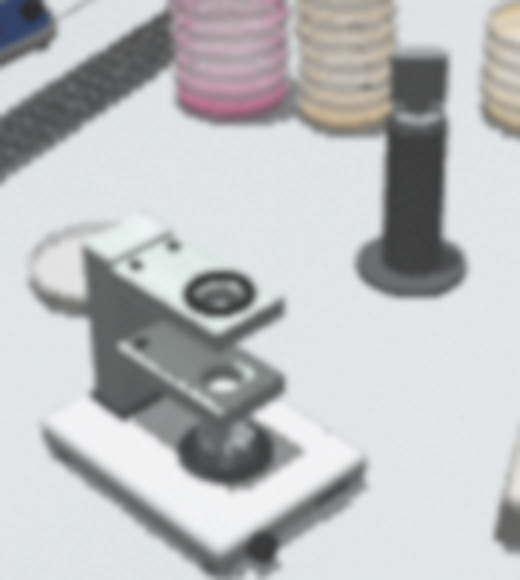

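```bash
python3 - <<'E'
from h import *
for n in('top','scene'):
    P=np.load(f'pics/pc_{n}.npz')['P']
    I=(P[:,0]>510)&(P[:,0]<580)&(P[:,1]<-100)&(P[:,1]>-170)
    for lo,hi in((150,165),(122,148),(112,120)):
        S=P[I&(P[:,2]>lo)&(P[:,2]<hi)]
        if len(S)<3: continue
        rc=cv2.minAreaRect(S[:,:2].astype(np.float32)); print(n,'spindle',lo,len(S),S.mean(0).round(1),S.min(0).round(1),S.max(0).round(1),rc)
    I=(P[:,0]>470)&(P[:,0]<640)&(P[:,1]<170)&(P[:,1]>20)
    for lo,hi in((123,140),(19,29)):
        S=P[I&(P[:,2]>lo)&(P[:,2]<hi)]
        print(n,'stand',lo,len(S),S.mean(0).round(1),np.median(S[:,2]),cv2.minAreaRect(S[:,:2].astype(np.float32)))
E
```

```text
top spindle 150 98 [ 543.2 -137.7  155.1] [ 527.8 -150.9  151.1] [ 558.7 -126.2  158.9] ((543.7194213867188, -138.2995147705078), (33.7057991027832, 12.025989532470703), 31.80730628967285)
top spindle 122 52 [ 541.3 -133.3  135.9] [ 527.3 -143.6  122.9] [ 555.6 -125.   147.4] ((540.8003540039062, -133.98619079589844), (33.02491760253906, 2.567241907119751), 31.216276168823242)
top spindle 112 74 [ 538.4 -130.6  115.7] [ 526.4 -144.   112.2] [ 556.2 -122.1  119.4] ((538.3677978515625, -129.73593139648438), (33.019683837890625, 14.189897537231445), 31.36736297607422)
top stand 123 995 [560.8  91.3 127.4] 127.1789033543738 ((559.2667846679688, 91.94134521484375), (46.1660270690918, 108.32019805908203), 76.44429016113281)
top stand 19 1884 [536.4  95.4  23.7] 23.67091898691922 ((543.3587646484375, 95.452392578125), (109.81182861328125, 159.24710083007812), 76.5571060180664)
scene spindle 150 65 [ 544.7 -133.7  154.7] [ 529.  -148.2  150.1] [ 562.1 -123.3  158.9] ((544.7848510742188, -134.4471435546875), (33.381805419921875, 12.00683307647705), 31.00144386291504)
scene spindle 122 129 [ 544.3 -132.5  135.9] [ 529.3 -143.9  122.2] [ 559.9 -123.3  147.7] ((543.6625366210938, -133.0087127685547), (33.78788757324219, 7.923553943634033), 31.480682373046875)
scene spindle 112 74 [ 542.5 -129.7  116.3] [ 529.  -148.2  112.1] [ 561.4 -118.8  120. ] ((543.0398559570312, -131.40377807617188), (31.55680274963379, 23.14864730834961), 30.066970825195312)
scene stand 123 752 [558.9  96.3 128.5] 128.04603951714734 ((560.205078125, 92.99897003173828), (49.007076263427734, 109.58599853515625), 76.2290267944336)
scene stand 19 1730 [533.4 114.6  25.3] 25.573191262224668 ((544.5621337890625, 98.01484680175781), (110.542236328125, 161.19393920898438), 76.42151641845703)
```

The enlarged crops show a spindle head with its wide direction at about 31° and a stand whose column points to about -13.6°. Next I locate the ring centre and look down the bore.

```bash
python3 - <<'E'
from h import *
def ray(c,u,v,z):
    K=c['mtx'];T=c['pose'];d=T[:3,:3]@np.array([(u-K[0,2])/K[0,0],-(v-K[1,2])/K[1,1],-1]);o=T[:3,3]
    return o+d*(z-o[2])/d[2]
def proj(c,p):
    T=np.linalg.inv(c['pose']);q=T[:3,:3]@p+T[:3,3];K=c['mtx'];return K[0,0]*q[0]/-q[2]+K[0,2],K[1,1]*-q[1]/-q[2]+K[1,2]
for n,(x0,y0,x1,y1) in(('top0',(250,195,276,222)),('scene0',(255,208,285,226))):
    c=load(n);g=cv2.cvtColor(c['frame'],cv2.COLOR_RGB2GRAY)[y0:y1,x0:x1]
    print(n);
    print(g)
c=load('top0')
print(proj(c,np.array([529.4,99.8,130])),proj(c,np.array([529.4,99.8,36])),proj(load('scene0'),np.array([529.4,99.8,130])))
E
```

```text
top0
[[140 140 138 140 142 138 140 141 140 141 141 140 139 139 139 139 138 139
  140 138 139 139 139 140 140 139]
 [138 139 140 141 141 139 139 139 140 139 140 139 141 138 140 139 140 140
  139 140 139 138 140 139 139 139]
 [139 140 140 139 138 141 140 139 139 140 139 139 140 140 139 140 140 139
  140 139 138 139 139 139 139 140]
 [140 138 140 140 139 140 141 139 137 139 142 139 139 139 140 139 140 141
  139 141 141 139 141 139 139 138]
 [140 139 139 139 139 140 139 140 141 140 141 141 139 140 139 139 140 139
  140 138 140 138 140 139 139 139]
 [139 139 139 140 140 139 139 139 141 139 137 136 136 135 135 135 134 139
  141 138 139 140 138 139 139 140]
 [141 139 138 140 138 139 141 140 138 136 115  64  33  35  31  36  57 106
  136 138 138 139 140 139 141 140]
 [139 139 140 140 140 139 139 138 116  63  36  36  35  37  36  35  34  37
   58 107 136 140 139 141 141 139]
 [139 140 140 139 139 140 136 115  64  34  34  36  49  54  48  49  47  39
   38  58 107 136 139 140 139 138]
 [140 139 141 140 139 141 117  63  36  34  45  65  86  96  93 101  94  61
   47  35  59 108 139 138 139 141]
 [138
[... 3598 characters left out ...]
78  70]
 [ 61  65  75  92 111 123 122 107  83  63  52  45  43  46  49  50  46  45
   51  62  78  99 117 121 112  98  81  70  61  62]
 [ 60  59  62  69  81 100 114 120 113 103  91  74  62  60  60  61  61  70
   90 105 115 118 116 102  82  69  61  59  61  69]
 [ 63  62  61  61  63  72  88 104 115 123 122 113 109 106 107 108 110 115
  125 130 123 108  91  76  63  59  58  64  78  94]
 [ 72  71  67  63  60  61  66  75  91 110 124 132 135 136 138 138 137 134
  128 116  99  80  67  62  59  62  70  84 106 122]]
(np.float64(263.6953531310589), np.float64(208.7925197091625)) (np.float64(264.36137811241844), np.float64(214.21825094723795)) (np.float64(269.7522132737384), np.float64(217.33474974096478))
```

```bash
cat >> h.py <<'E'
from scipy.spatial.transform import Rotation as Ro
def ray(c,u,v,z):
    K=c['mtx'];T=c['pose'];d=T[:3,:3]@np.array([(u-K[0,2])/K[0,0],-(v-K[1,2])/K[1,1],-1]);o=T[:3,3]
    return o+d*(z-o[2])/d[2]
def proj(c,p):
    T=np.linalg.inv(c['pose']);q=T[:3,:3]@p+T[:3,3];K=c['mtx'];return K[0,0]*q[0]/-q[2]+K[0,2],K[1,1]*-q[1]/-q[2]+K[1,2]
def go(p,yaw_deg=None):
    s=r.state();R=Ro.from_euler('xyz',s['tool_rot'])
    d=R.inv().apply(np.array(p)-s['eef_pos'])/500
    dy=0 if yaw_deg is None else (yaw_deg-np.degrees(s['tool_rot'][2])+180)%360-180
    print('linear',d.round(4).tolist(),'yaw',round(-dy/180,4),'dist',np.linalg.norm(d)*500,'dyaw',dy)
def st():
    s=r.state();print(round(s['time_s'],2),s['eef_pos'].round(2),np.degrees(s['tool_rot']).round(2),s['ft_force'].round(2),s['wrist_torque'].round(3),round(float(s['opening']),4),'q',s['q'].round(2))
E
python3 - <<'E'
from h import *
for n,box in(('top0',(250,198,276,221)),('scene0',(255,208,285,226))):
    c=load(n);x0,y0,x1,y1=box;g=cv2.cvtColor(c['frame'],cv2.COLOR_RGB2GRAY)[y0:y1,x0:x1]
    k=8;G=cv2.resize(g,None,fx=k,fy=k,interpolation=cv2.INTER_CUBIC)
    cs,_=cv2.findContours((G<88).astype(np.uint8),cv2.RETR_EXTERNAL,cv2.CHAIN_APPROX_NONE)
    for q in cs:
        if 8e3<cv2.contourArea(q):
            e=cv2.fitEllipse(q);u,v=(e[0][0]+.5)/k-.5+x0,(e[0][1]+.5)/k-.5+y0
            print(n,e[1][0]/k,e[1][1]/k,u,v,ray(c,u,v,130).round(1))
go([466.5,62,345],-58.5)
E
```

```text
top0 17.218120574951172 17.517549514770508 263.5743713378906 209.2170009613037 [528.5 100.  130. ]
scene0 11.288481712341309 17.742237091064453 269.4603328704834 217.93633365631104 [528.7 101.8 130. ]
linear [-1.2291, -0.9334, 0.1195] yaw -0.092 dist 774.0107908992453 dyaw 16.557952729335
```

>>> {"api": "jog_arm", "payload": {"increments": [{"jaw":93,"linear":[-0.8,-0.61,0.04],"yaw":-0.092},{"jaw":93,"linear":[-0.8,-0.61,0.04],"yaw":-0.092},{"jaw":93,"linear":[-0.8,-0.61,0.04],"yaw":-0.092},{"jaw":93,"linear":[-0.8,-0.61,0.04],"yaw":-0.092},{"jaw":93,"linear":[-0.8,-0.61,0.04],"yaw":-0.092},{"jaw":93,"linear":[-0.8,-0.61,0.04],"yaw":-0.092},{"jaw":93,"linear":[-0.8,-0.61,0.04],"yaw":-0.092},{"jaw":93,"linear":[-0.8,-0.61,0.04],"yaw":-0.092}]}}

```text
time_s: 1.15
eef_pos: [364.4, -188.3, 384.7]
tool_rot: [-3.141, 0.0, -1.021]
ft_force: [1.3, -1.1, 0.1]
opening: 1.0
```

```bash
python3 - <<'E'
from h import *
st();go([466.5,62,345],-58.5)
E
```

```text
1.15 [ 364.36 -188.3   384.68] [-1.7996e+02  1.0000e-02 -5.8530e+01] [ 1.34 -1.15  0.07] [-0.037 -0.048  0.012] 1.0 q [-0.54 -0.49  2.    0.    1.63  0.48]
linear [-0.3203, -0.4355, 0.0797] yaw -0.0002 dist 273.23227322766866 dyaw 0.027338883346942566
```

>>> {"api": "jog_arm", "payload": {"increments": [{"jaw":93,"linear":[-0.32,-0.4355,0.04],"yaw":0},{"jaw":93,"linear":[-0.32,-0.4355,0.08],"yaw":0},{"jaw":93,"linear":[-0.32,-0.4355,0.08],"yaw":0},{"jaw":93,"linear":[-0.32,-0.4355,0.08],"yaw":0},{"jaw":93,"linear":[-0.32,-0.4355,0.08],"yaw":0},{"jaw":93,"linear":[-0.32,-0.4355,0.08],"yaw":0}]}}

```text
time_s: 1.9
eef_pos: [466.8, 63.3, 344.1]
tool_rot: [3.141, 0.001, -1.019]
ft_force: [0.1, -0.0, 0.0]
opening: 0.999
```

```bash
python3 - <<'E'
from h import *
st();c=shot('wrist','wrist1');st()
g=cv2.cvtColor(c['frame'],cv2.COLOR_RGB2BGR)
K=c['mtx'];M=c['mount']
# straight-down direction in camera
d=M[:3,:3].T@np.array([0,0,1.]);x,y,z=d[0],-d[1],-d[2];th=np.arctan2(np.hypot(x,y),z);h=np.hypot(x,y)
u,v=K[0,2]+K[0,0]*th*x/h,K[1,2]+K[0,0]*th*y/h;print(u,v)
u,v=int(u),int(v)
cv2.imwrite('pics/wz1.png',cv2.resize(g[max(0,v-40):v+40,u-50:u+50],None,fx=7,fy=7,interpolation=cv2.INTER_CUBIC))
E
```

```text
1.9 [466.76  63.31 344.1 ] [ 1.7996e+02  6.0000e-02 -5.8370e+01] [ 0.08 -0.02  0.02] [-0.011 -0.037  0.007] 0.9988 q [ 0.08 -0.32  1.94  0.    1.52  1.1 ]
1.95 [466.54  62.33 344.48] [ 1.7998e+02  3.0000e-02 -5.8440e+01] [-0.25  0.36  0.28] [ 0.006 -0.026 -0.028] 0.9994 q [ 0.08 -0.32  1.94  0.    1.52  1.1 ]
280.83498411130677 121.56528169556356
```

View pics/wrist1.png

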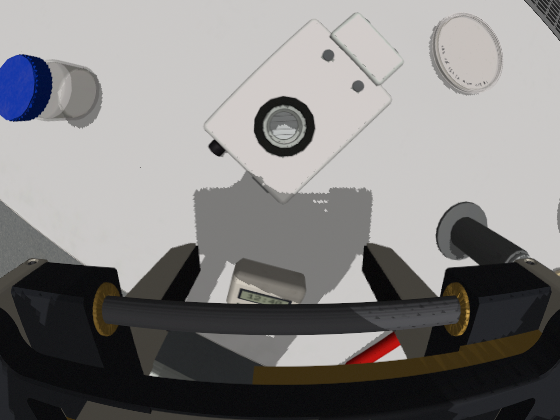

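View pics/wz1.png

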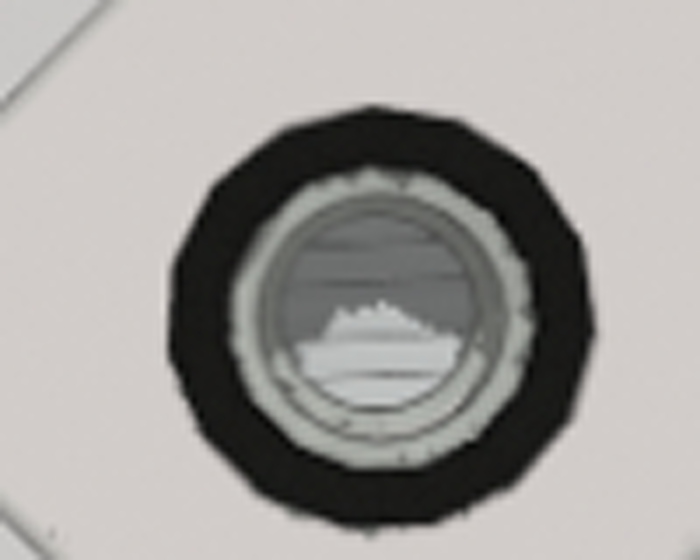

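The bore view is clear. The ring is centred near (284,126), and inside it faint parallel lines run about horizontally in the image. I check whether the depth map shows the slot.

```bash
python3 - <<'E'
from h import *
c=load('wrist1');z=c['z_map']
np.set_printoptions(linewidth=250)
print(z[108:146,268:302:1].round(0).astype(int))
# straight-up image dir in world
K=c['mtx']
E
```

```text
[[185 185 186 ... 184 184 185]
 [185 185 185 ... 184 185 186]
 [185 186 189 ... 185 185 185]
 ...
 [192 191 192 ... 191 191 191]
 [191 191 190 ... 191 190 190]
 [189 191 191 ... 191 190 190]]
```

```bash
python3 - <<'E'
from h import *
import sys
np.set_printoptions(linewidth=250,threshold=sys.maxsize)
c=load('wrist1');K=c['mtx'];M=c['mount']
z=c['z_map'];v,u=np.mgrid[:420,:560]
dx,dy=u-K[0,2],v-K[1,2];rr=np.hypot(dx,dy)+1e-9;th=rr/K[0,0]
p=np.stack([np.tan(th)*dx/rr*z,-np.tan(th)*dy/rr*z,-z,np.ones_like(z)],-1)@M.T
T=np.eye(4);T[:3,:3]=Ro.from_euler('xyz',[3.1412,.0008,-1.019]).as_matrix();T[:3,3]=[466.7,62.9,344.3]
P=(p@T.T)[...,:3]
print(P[110:144:1,270:299,2].round(0).astype(int))
I=(P[...,2]>126)&(P[...,2]<136)&(np.hypot(P[...,0]-528.5,P[...,1]-100)<19.5)
g=cv2.cvtColor(c['frame'],cv2.COLOR_RGB2GRAY)
m=(g<60)&(abs(u-284)<40)&(abs(v-126)<40)
cs,_=cv2.findContours(m.astype(np.uint8),cv2.RETR_EXTERNAL,cv2.CHAIN_APPROX_NONE);q=max(cs,key=cv2.contourArea);e=cv2.fitEllipse(q);print(e)
uu,vv=e[0];print(np.median(P[...,2][m]))
def wray(uu,vv,zz):
    dx,dy=uu-K[0,2],vv-K[1,2];r_=np.hypot(dx,dy);t=r_/K[0,0]
    d=T[:3,:3]@M[:3,:3]@np.array([np.tan(t)*dx/r_,-np.tan(t)*dy/r_,-1]);o=(T@M)[:3,3];return o+d*(zz-o[2])/d[2]
print(wray(uu,vv,130))
a,b=wray(270,122,36),wray(300,122,36);print('image-horizontal world angle',np.degrees(np.arctan2(*(b-a)[1::-1])))
print(g[112:142,272:297])
E
```

```text
[[125 126 125 125 124 122 116  75  75  74  73  73  74  74  74  74  75  75  74  76  76 118 122 125 124 125 124 126 125]
 [324 123 125 124 117  75  76  73  73  74  73  73  69  67  70  72  74  74  75  76  76  75  75 118 123 125 124 125 125]
 [125 125 124 115  74  73  74  74  69  36  35  36  37  36  36  36  36  36  70  74  75  74  75  76 116 124 125 125 124]
 [125 124 122  75  75  74  66  37  36  34  37  36  35  35  35  36  37  37  34  36  68  73  75  75  76 114 122 124 125]
 [125 122  76  74  73  36  35  36  37  37  37  36  35  36  37  36  35  36  35  37  36  35  73  75  76  75  76 121 125]
 [123  75  76  70  36  37  36  36  35  36  35  36  36  35  35  35  37  35  37  36  36  37  36  73  75  74  75 115 125]
 [116  74  73  35  35  36  37  34  36  36  35  36  37  35  36  36  36  36  36  36  36  35  36  36  74  75  74  77 118]
 [ 76  75  36  35  36  36  35  36  35  35  36  36  36  37  36  36  36  34  36  35  36  36  37  37  36  69  75  75  75]
 [ 73  72  35  35  36  36  34  36  35  36  35  36  35  35  35  36  35  36  35  36  34  35  36  36  35  35  72  75  73]
 [ 73  35  36  36  35  36  36
[... 5546 characters left out ...]
 172 177 183 186 188 187 186 186 185 186 184 184 184 185 185 171 125 145 166 167]
 [152 166 140 130 174 190 191 192 193 192 193 193 193 193 193 193 193 193 193 165 129 145 166 168 172]
 [159 170 171 144 120 150 182 190 190 190 190 191 190 190 191 190 191 169 131 118 157 167 169 172 140]
 [130 162 172 174 166 135 116 149 175 186 188 189 190 190 185 160 129 117 149 169 171 169 175 167  96]
 [109 124 164 174 173 169 166 148 122 109  98  93  94 103 113 127 161 174 174 172 170 179 168  87 115]
 [158 125 121 161 172 169 165 163 167 169 166 161 164 172 173 174 176 175 174 175 175 145 111 134 165]
 [171 173 149 117 129 154 145 123 157 170 170 170 163 172 175 176 176 178 172 152 119 112 152 171 170]]
```

The depth map shows the slot clearly, with its floor at 26 mm and the coupling top at 36 mm. I fit its direction.

```bash
python3 - <<'E'
from h import *
c=load('wrist1');K=c['mtx'];M=c['mount']
z=c['z_map'];v,u=np.mgrid[:420,:560]
dx,dy=u-K[0,2],v-K[1,2];rr=np.hypot(dx,dy)+1e-9;th=rr/K[0,0]
p=np.stack([np.tan(th)*dx/rr*z,-np.tan(th)*dy/rr*z,-z,np.ones_like(z)],-1)@M.T
T=np.eye(4);T[:3,:3]=Ro.from_euler('xyz',[3.1412,.0008,-1.019]).as_matrix();T[:3,3]=[466.7,62.9,344.3]
P=(p@T.T)[...,:3]
w=(slice(108,142),slice(268,300));Q=P[w].reshape(-1,3)
S=Q[(Q[:,2]>20)&(Q[:,2]<30)];O=Q[(Q[:,2]>33)&(Q[:,2]<40)]
print(len(S),len(O),np.r_[S,O].mean(0))
from scipy.optimize import minimize
X=np.r_[S,O];lab=np.r_[np.ones(len(S)),np.zeros(len(O))]
best=[]
for a in np.radians(np.arange(-75,-35,.5)):
  for off in np.arange(-3,3,.25):
    n=np.array([-np.sin(a),np.cos(a)]);d=abs((X[:,:2]-[527.2,99.6])@n-off)
    best.append((((d<3.5)!=lab).mean(),np.degrees(a),off))
best.sort();print(best[:12])
go([542.5,-135,350],None)
E
```

```text
226 364 [526.96029557  99.31463952  31.87457042]
[(np.float64(0.02711864406779661), np.float64(-55.0), np.float64(-0.5)), (np.float64(0.0288135593220339), np.float64(-57.5), np.float64(-0.25)), (np.float64(0.0288135593220339), np.float64(-54.5), np.float64(-0.5)), (np.float64(0.030508474576271188), np.float64(-56.0), np.float64(-0.25)), (np.float64(0.030508474576271188), np.float64(-55.5), np.float64(-0.25)), (np.float64(0.030508474576271188), np.float64(-53.0), np.float64(-0.25)), (np.float64(0.03220338983050847), np.float64(-57.00000000000001), np.float64(-0.25)), (np.float64(0.03220338983050847), np.float64(-55.5), np.float64(-0.5)), (np.float64(0.03220338983050847), np.float64(-54.0), np.float64(-0.5)), (np.float64(0.03389830508474576), np.float64(-56.5), np.float64(-0.25)), (np.float64(0.03389830508474576), np.float64(-55.0), np.float64(-0.25)), (np.float64(0.03389830508474576), np.float64(-54.5), np.float64(-0.25))]
linear [0.4158, 0.0771, -0.0113] yaw 0.0 dist 211.51446705616047 dyaw 0
```

>>> {"api": "jog_arm", "payload": {"increments": [{"jaw":93,"linear":[0.1,0.02,-0.06],"yaw":0},{"jaw":93,"linear":[0.416,0.077,-0.06],"yaw":0},{"jaw":93,"linear":[0.416,0.077,-0.06],"yaw":0},{"jaw":93,"linear":[0.416,0.077,-0.06],"yaw":0},{"jaw":93,"linear":[0.416,0.077,-0.06],"yaw":0},{"jaw":93,"linear":[0.416,0.077,-0.06],"yaw":0}]}}

```text
time_s: 2.7
eef_pos: [542.0, -135.5, 374.5]
tool_rot: [3.141, 0.001, -1.021]
ft_force: [-0.2, 0.2, 0.2]
opening: 1.001
```

```bash
cat >> h.py <<'E'
def wshot(tag):
    s=r.state();c=shot('wrist',tag);T=np.eye(4);T[:3,:3]=Ro.from_euler('xyz',s['tool_rot']).as_matrix();T[:3,3]=s['eef_pos']
    np.savez(f'pics/{tag}T.npz',T=T);return c,T
def wcloud(c,T):
    K=c['mtx'];z=c['z_map'];v,u=np.mgrid[:420,:560]
    dx,dy=u-K[0,2],v-K[1,2];rr=np.hypot(dx,dy)+1e-9;th=rr/K[0,0]
    p=np.stack([np.tan(th)*dx/rr*z,-np.tan(th)*dy/rr*z,-z,np.ones_like(z)],-1)@c['mount'].T
    return (p@T.T)[...,:3]
E
python3 - <<'E'
from h import *
c,T=wshot('wrist2');st()
P=wcloud(c,T).reshape(-1,3)
I=(np.hypot(P[:,0]-543,P[:,1]+136)<28)
for lo,hi in((151,160),(140,150),(125,138),(112,119)):
    S=P[I&(P[:,2]>lo)&(P[:,2]<hi)]
    if len(S)>4: print(lo,len(S),S.mean(0),cv2.minAreaRect(S[:,:2].astype(np.float32)))
S=P[I&(P[:,2]>145)];h=np.histogram(S[:,2],range(145,175));print(h)
E
```

```text
2.75 [ 542.06 -134.96  374.65] [ 1.800e+02  3.000e-02 -5.845e+01] [-0.05  0.04 -0.11] [-0.046 -0.034 -0.052] 1.0009 q [-0.29 -0.13  1.73  0.    1.54  0.73]
151 849 [ 543.25782329 -136.77174853  155.15805091] ((542.544677734375, -137.41775512695312), (33.23154067993164, 11.473960876464844), 31.298105239868164)
140 67 [ 556.10218206 -128.85976305  145.27299814] ((555.760009765625, -129.4188232421875), (2.6885316371917725, 11.559231758117676), 25.93621063232422)
125 73 [ 555.96033195 -128.70695505  131.69485281] ((555.511474609375, -129.2865753173828), (2.80604887008667, 11.515677452087402), 29.961631774902344)
112 769 [ 543.65864758 -136.11958063  115.50140706] ((543.1647338867188, -136.87240600585938), (31.352020263671875, 32.71763610839844), 34.004432678222656)
(array([  9,   8,   7,   5,   9,  10,  10,  22,  66, 230, 358, 156,   7,
         0,   0,   0,   0,   0,   0,   0,   0,   0,   0,   0,   0,   0,
         0,   0,   0]), array([145, 146, 147, 148, 149, 150, 151, 152, 153, 154, 155, 156, 157,
       158, 159, 160, 161, 162, 163, 164, 165, 166, 167, 168, 169, 170,
       171, 172, 173, 174]))
```

View pics/wrist2.png

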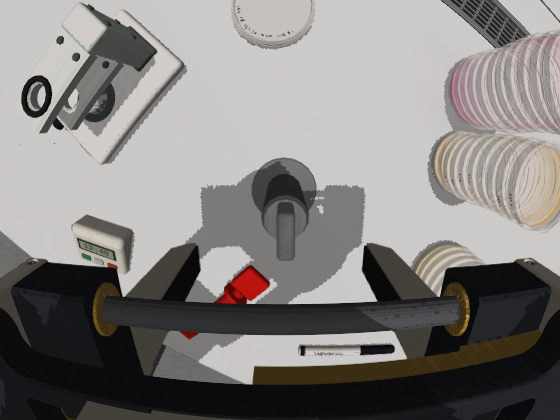

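```bash
python3 - <<'E'
from h import *
go([542.9,-137,307.5],-58.6)
E
```

```text
linear [0.0044, 0.0007, 0.1343] yaw 0.0008 dist 67.18854948861278 dyaw -0.14738640194616437
```

>>> {"api": "jog_arm", "payload": {"increments": [{"jaw":93,"linear":[0.0044,0.0007,0.03],"yaw":0},{"jaw":60,"linear":[0.0044,0.0007,0.1],"yaw":0},{"jaw":40,"linear":[0.0044,0.0007,0.134],"yaw":0},{"jaw":20,"linear":[0.0044,0.0007,0.134],"yaw":0},{"jaw":0,"linear":[0.0044,0.0007,0.134],"yaw":0},{"jaw":0,"linear":[0.0044,0.0007,0.134],"yaw":0},{"jaw":0,"linear":[0.0044,0.0007,0.134],"yaw":0}], "squeeze": 30}}

```text
time_s: 3.62
eef_pos: [543.0, -137.0, 308.3]
tool_rot: [-3.141, -0.0, -1.02]
ft_force: [-0.2, 0.4, -0.2]
opening: 0.404
```

```bash
python3 - <<'E'
from h import *
st()
E
```

```text
3.62 [ 542.98 -137.02  308.31] [-1.7997e+02 -1.0000e-02 -5.8450e+01] [-0.16  0.39 -0.24] [-0.02  -0.004 -0.035] 0.4044 q [-0.29 -0.09  1.81  0.    1.42  0.73]
```

>>> {"api": "jog_arm", "payload": {"increments": [{"jaw":0,"linear":[0,0,0.002],"yaw":0},{"jaw":0,"linear":[0,0,0.002],"yaw":0},{"jaw":0,"linear":[0,0,0.002],"yaw":0},{"jaw":0,"linear":[0,0,0.002],"yaw":0},{"jaw":0,"linear":[0,0,0.002],"yaw":0}]}}

```text
time_s: 4.25
eef_pos: [543.0, -137.0, 307.3]
tool_rot: [-3.141, -0.0, -1.02]
ft_force: [0.2, -1.1, 0.3]
opening: 0.126
```

```bash
python3 - <<'E'
from h import *
st()
c,T=wshot('wrist3')
E
```

```text
4.25 [ 543.   -137.03  307.34] [-1.7997e+02 -2.0000e-02 -5.8450e+01] [ 0.21 -1.11  0.27] [-0.18  -0.04  -0.019] 0.1264 q [-0.29 -0.09  1.81  0.    1.42  0.73]
```

View pics/wrist3.png

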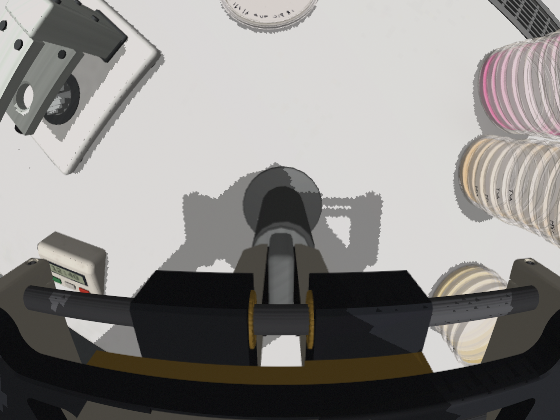

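The fingers have closed on the head (11.8 mm opening, head at about (281,262)). Now I lift.

>>> {"api": "jog_arm", "payload": {"increments": [{"jaw":0,"linear":[0,0,-0.04],"yaw":0},{"jaw":0,"linear":[0,0,-0.1],"yaw":0},{"jaw":0,"linear":[0,0,-0.18],"yaw":0},{"jaw":0,"linear":[0,0,-0.26],"yaw":0},{"jaw":0,"linear":[0,0,-0.31],"yaw":0},{"jaw":0,"linear":[0,0,-0.31],"yaw":0},{"jaw":0,"linear":[0,0,-0.31],"yaw":0}]}}

```text
time_s: 5.18
eef_pos: [542.8, -137.0, 461.5]
tool_rot: [3.141, 0.0, -1.02]
ft_force: [0.5, -0.4, -1.6]
opening: 0.126
```

```bash
python3 - <<'E'
from h import *
st()
go([528,100,462],34.5)
E
```

```text
5.17 [ 542.79 -136.99  461.47] [ 1.7999e+02  3.0000e-02 -5.8450e+01] [ 0.48 -0.44 -1.61] [ 0.007 -0.015 -0.013] 0.126 q [-0.29 -0.14  1.61  0.    1.68  0.73]
linear [-0.4194, -0.2228, -0.0009] yaw -0.5164 dist 237.44778751672578 dyaw 92.95130983243376
```

>>> {"api": "jog_arm", "payload": {"increments": [{"jaw":0,"linear":[-0.42,-0.223,0],"yaw":-0.516},{"jaw":0,"linear":[-0.42,-0.223,0],"yaw":-0.516},{"jaw":0,"linear":[-0.42,-0.223,0],"yaw":-0.516},{"jaw":0,"linear":[-0.42,-0.223,0],"yaw":-0.516},{"jaw":0,"linear":[-0.42,-0.223,0],"yaw":-0.516},{"jaw":0,"linear":[-0.42,-0.223,0],"yaw":-0.516},{"jaw":0,"linear":[-0.42,-0.223,0],"yaw":-0.516},{"jaw":0,"linear":[-0.42,-0.223,0],"yaw":-0.516}]}}

```text
time_s: 6.18
eef_pos: [527.9, 100.4, 460.0]
tool_rot: [-3.14, 0.002, 0.486]
ft_force: [-0.3, 0.2, -1.5]
opening: 0.129
```

```bash
python3 - <<'E'
from h import *
st()
go([528,100,462],34.5)
E
```

```text
6.17 [527.93 100.4  459.96] [-1.7992e+02  1.3000e-01  2.7850e+01] [-0.26  0.23 -1.47] [-0.014 -0.17   0.012] 0.1285 q [ 0.14 -0.19  1.65  0.    1.68 -0.35]
linear [-0.0003, 0.0008, -0.0041] yaw -0.0369 dist 2.0800465749861075 dyaw 6.646170632596153
```

>>> {"api": "jog_arm", "payload": {"increments": [{"jaw":0,"linear":[0,0.0008,0],"yaw":-0.037},{"jaw":0,"linear":[0,0.0008,0],"yaw":-0.037},{"jaw":0,"linear":[0,0.0008,0],"yaw":-0.037}]}}

```text
time_s: 6.55
eef_pos: [528.1, 100.0, 459.3]
tool_rot: [-3.14, 0.003, 0.599]
ft_force: [-0.6, 0.0, -2.3]
opening: 0.126
```

```bash
python3 - <<'E'
from h import *
st()
for n in('top','scene'):
    c=shot(n,n+'1')
    P=cloud(c).reshape(-1,3)
    I=(np.hypot(P[:,0]-528,P[:,1]-100)<30)
    for lo,hi in((158,166),(170,180),(180,240),(245,257),(257,262)):
        S=P[I&(P[:,2]>lo)&(P[:,2]<hi)]
        if len(S)>4: print(n,lo,len(S),S.mean(0).round(1),S.min(0).round(1),S.max(0).round(1))
c,T=wshot('wrist4');st()
E
```

```text
6.55 [528.13 100.04 459.34] [-1.7989e+02  1.6000e-01  3.4350e+01] [-0.62  0.04 -2.26] [-0.061 -0.107 -0.017] 0.1261 q [ 0.14 -0.19  1.65  0.    1.68 -0.46]
scene 158 6 [524.7 107.5 164.3] [522.9 106.3 163. ] [526.3 108.7 165.6]
scene 170 26 [525.  106.5 176.4] [520.2  97.8 170.7] [532.4 110.7 179.7]
scene 180 289 [525.3 106.3 211.5] [519.2  93.6 180.6] [538.6 112.3 240. ]
scene 245 61 [525.8 106.9 251.1] [519.3  98.8 245.1] [537.7 111.8 256.5]
scene 257 19 [524.8 107.2 258.9] [520.1  98.8 257.1] [532.7 110.9 261.7]
6.7 [528.1  100.05 459.81] [-1.7991e+02  1.3000e-01  3.4430e+01] [ 0.03  0.45 -1.93] [ 0.029 -0.186 -0.005] 0.1265 q [ 0.14 -0.19  1.65  0.    1.68 -0.46]
```

```bash
python3 - <<'E'
from h import *
b=load('scene1')
t=cv2.resize(cv2.cvtColor(b['frame'],cv2.COLOR_RGB2BGR)[95:285,190:345],None,fx=3,fy=3,interpolation=cv2.INTER_CUBIC)
cv2.imwrite('pics/sz1.png',cv2.convertScaleAbs(t,alpha=1.6))
E
```

```text
(no output)
```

View pics/sz1.png

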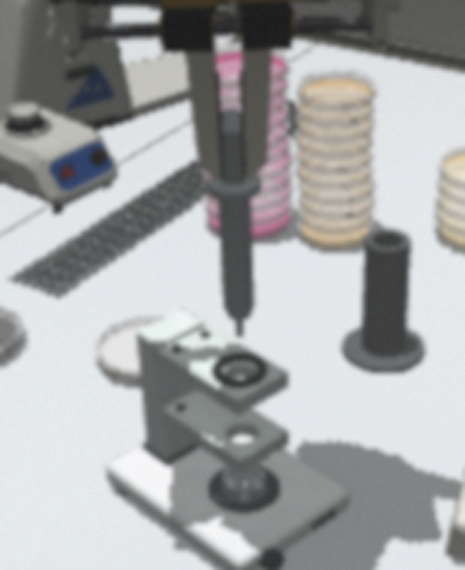

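View pics/wrist4.png

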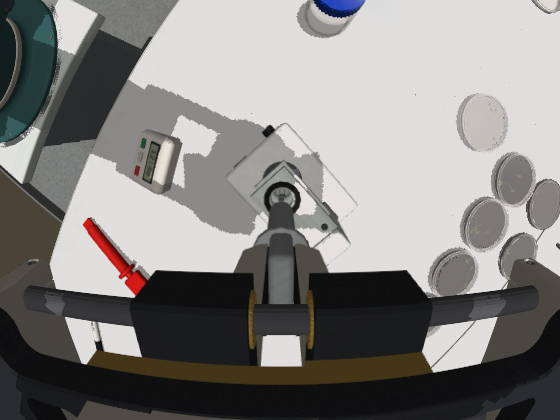

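```bash
python3 - <<'E'
from h import *
from scipy.optimize import least_squares
c=load('scene1');w=load('wrist4');T=np.load('pics/wrist4T.npz')['T']
for n,P in(('scene',cloud(c)),('wrist',wcloud(w,T))):
    Q=P.reshape(-1,3)
    S=Q[(np.hypot(Q[:,0]-528,Q[:,1]-100)<16)&(Q[:,2]>182)&(Q[:,2]<256)]
    f=lambda a:np.hypot(S[:,0]-a[0]-a[2]*(S[:,2]-220),S[:,1]-a[1]-a[3]*(S[:,2]-220))-10
    s=least_squares(f,[528,100,0,0],loss='soft_l1',f_scale=.5);a=s.x
    print(n,len(S),'axis@220',a[:2].round(2),'tilt',a[2:].round(4),'at tip160',(a[:2]-60*a[2:]).round(2),'at130',(a[:2]-90*a[2:]).round(2),np.median(abs(f(a))))
    R=Q[(np.hypot(Q[:,0]-528,Q[:,1]-100)<60)&(Q[:,2]>127)&(Q[:,2]<138)]
    # ring: dark pixels
for n,P,img in(('scene',cloud(c),c['frame']),('wrist',wcloud(w,T),w['frame'])):
    g=cv2.cvtColor(img,cv2.COLOR_RGB2GRAY)
    m=((g<70)&(np.hypot(P[...,0]-528,P[...,1]-100)<24)&(P[...,2]>120)&(P[...,2]<136)).astype(np.uint8)
    v,u=np.nonzero(m);print(n,m.sum(),u.min(),u.max(),v.min(),v.max())
    x0,x1,y0,y1=u.min()-3,u.max()+4,v.min()-3,v.max()+4;k=6
    cv2.imwrite(f'pics/ring_{n}.png',cv2.resize(img[y0-8:y1,x0:x1,::-1],None,fx=8,fy=8,interpolation=cv2.INTER_CUBIC))
    hull=cv2.convexHull(np.stack([u,v],1));
    e=cv2.fitEllipse(np.stack([u,v],1)[:, None][cv2.convexHull(np.stack([u,v],1),returnPoints=False).ravel()]);print(e)
    Pm=P[m>0];print('ring pts mean',Pm.mean(0),Pm.min(0),Pm.max(0))
E
```

```text
scene 366 axis@220 [529.96 100.01] tilt [ 0.0028 -0.0011] at tip160 [529.79 100.08] at130 [529.71 100.11] 0.5803550690179486
wrist 541 axis@220 [526.02 100.04] tilt [0.0058 0.0035] at tip160 [525.67  99.83] at130 [525.5   99.72] 0.12667524477946834
scene 182 261 282 212 228
((270.0538635253906, 220.33204650878906), (16.316896438598633, 22.35293960571289), 91.87948608398438)
ring pts mean [526.46494929 100.53889992 127.70461798] [505.15778341  83.91137525 120.2185292 ] [548.19454783 123.16191599 133.57421444]
wrist 363 264 300 182 213
((281.8334045410156, 199.02145385742188), (35.15152359008789, 36.157752990722656), 96.9400634765625)
ring pts mean [523.95607084 104.85407533 129.23579132] [508.9841236   84.20864844 126.49909029] [544.15698192 118.02158656 132.07123574]
```

View pics/ring_wrist.png

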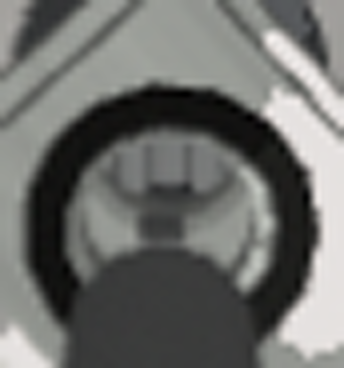

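```bash
cat > ring.py <<'E'
from h import *
from scipy.optimize import least_squares
def pixray(c,T,u,v,zz):
    K=c['mtx'];dx,dy=u-K[0,2],v-K[1,2]
    if T is None:
        d=np.stack([dx/K[0,0],-dy/K[1,1],-np.ones_like(dx)],-1);M=c['pose']
    else:
        r_=np.hypot(dx,dy)+1e-9;t=np.tan(r_/K[0,0]);d=np.stack([t*dx/r_,-t*dy/r_,-np.ones_like(dx)],-1);M=T@c['mount']
    d=d@M[:3,:3].T;o=M[:3,3];return o+d*((zz-o[2])/d[:,2])[:,None]
def ring(c,T,guess=(528,100),zz=130,R=18.5,amax=360,a0=0):
    # sample radial profiles in world plane, find bright->dark edge at outer ring
    g=cv2.GaussianBlur(cv2.cvtColor(c['frame'],cv2.COLOR_RGB2GRAY),(0,0),.5).astype(np.float32)
    v,u=np.mgrid[:420,:560];W=pixray(c,T,u.ravel().astype(float),v.ravel().astype(float),zz)
    k=(np.hypot(W[:,0]-guess[0],W[:,1]-guess[1])<35);W=W[k];G=g.ravel()[k]
    from scipy.interpolate import LinearNDInterpolator
    f=LinearNDInterpolator(W[:,:2],G)
    cen=np.array(guess,float)
    for it in range(4):
        pts=[]
        for a in np.radians(np.arange(0,360,5)):
            rr=np.arange(14,24,.25);p=cen+rr[:,None]*[np.cos(a),np.sin(a)];q=f(p)
            if np.isnan(q).any() or q[6:14].min()>60:continue
            dq=np.diff(q);i=dq.argmax()
            if dq[i]<4:continue
            pts.append(cen+(rr[i]+.125)*np.array([np.cos(a),np.sin(a)]))
        pts=np.array(pts)
        s=least_squares(lambda x:np.hypot(pts[:,0]-x[0],pts[:,1]-x[1])-x[2],[*cen,R],loss='soft_l1',f_scale=.4);cen=s.x[:2]
    return cen,s.x[2],len(pts),np.median(abs(s.fun))
E
python3 - <<'E'
from ring import *
print('top0',ring(load('top0'),None));print('scene0',ring(load('scene0'),None));print('scene1',ring(load('scene1'),None))
T1=np.eye(4);T1[:3,:3]=Ro.from_euler('xyz',[3.1412,.0008,-1.019]).as_matrix();T1[:3,3]=[466.7,62.9,344.3]
print('wrist1',ring(load('wrist1'),T1))
print('wrist4',ring(load('wrist4'),np.load('pics/wrist4T.npz')['T'],(526,101)))
E
```

```text
top0 (array([528.52460962, 100.09286488]), np.float64(18.046966431326577), 72, np.float64(0.6357463378993753))
scene0 (array([528.90631397, 101.07716368]), np.float64(18.121643985014636), 28, np.float64(0.35237690703533175))
scene1 (array([530.30169862, 103.04483172]), np.float64(16.198841405343604), 12, np.float64(0.3987030387072332))
wrist1 (array([527.19212106,  99.58113707]), np.float64(17.92794002978267), 72, np.float64(0.07764416556043408))
wrist4 (array([526.5632687 , 100.55842141]), np.float64(18.078538830167147), 60, np.float64(0.2589908883978378))
```

```bash
python3 - <<'E'
from h import *
go([528.6,100.9,436],34.5)
E
```

```text
linear [0.0019, -0.0008, 0.0476] yaw -0.0004 dist 23.828719092874284 dyaw 0.06845003785275594
```

>>> {"api": "jog_arm", "payload": {"increments": [{"jaw":0,"linear":[0.0019,-0.0008,0.03],"yaw":0},{"jaw":0,"linear":[0.0019,-0.0008,0.0476],"yaw":0},{"jaw":0,"linear":[0.0019,-0.0008,0.0476],"yaw":0},{"jaw":0,"linear":[0.0019,-0.0008,0.0476],"yaw":0}]}}

```text
time_s: 7.2
eef_pos: [528.6, 100.9, 436.2]
tool_rot: [-3.14, 0.002, 0.601]
ft_force: [0.6, 0.5, -1.4]
opening: 0.127
```

```bash
python3 - <<'E'
from ring import *
st()
w,T=wshot('wrist5');c=shot('scene','scene2')
print(ring(w,T,(527,101)),ring(c,None,(529,101)))
for n,P in(('scene',cloud(c)),('wrist',wcloud(w,T))):
    Q=P.reshape(-1,3);o=-24
    S=Q[(np.hypot(Q[:,0]-528,Q[:,1]-100)<16)&(Q[:,2]>182+o)&(Q[:,2]<256+o)]
    f=lambda a:np.hypot(S[:,0]-a[0]-a[2]*(S[:,2]-220),S[:,1]-a[1]-a[3]*(S[:,2]-220))-10
    a=least_squares(f,[528,100,0,0],loss='soft_l1',f_scale=.5).x
    print(n,'at130',(a[:2]-90*a[2:]).round(2),a[2:].round(4))
g=w['frame'][:,:,::-1]
cv2.imwrite('pics/w5z.png',cv2.resize(g[165:265,235:335],None,fx=5,fy=5,interpolation=cv2.INTER_CUBIC))
E
```

```text
7.2 [528.6  100.89 436.19] [-1.7991e+02  1.2000e-01  3.4430e+01] [ 0.65  0.51 -1.41] [-0.032 -0.154  0.001] 0.1268 q [ 0.14 -0.19  1.69  0.    1.65 -0.46]Traceback (most recent call last):
  File "<stdin>", line 4, in <module>
  File "ring.py", line 27, in ring
    s=least_squares(lambda x:np.hypot(pts[:,0]-x[0],pts[:,1]-x[1])-x[2],[*cen,R],loss='soft_l1',f_scale=.4);cen=s.x[:2]
    return func(*args, **kwargs)
    vector_fun = VectorFunction(
        fun_wrapped,
    ...<6 lines>...
        workers=workers
    )
    self._update_fun()
    ~~~~~~~~~~~~~~~~^^
    self.f = self.fun_wrapped(xp_copy(self.x))
             ~~~~~~~~~~~~~~~~^^^^^^^^^^^^^^^^^
    return np.atleast_1d(self.fun(x))
                         ~~~~~~~~^^^
    return self.f(x, *self.args, **self.kwargs)
           ~~~~~~^^^^^^^^^^^^^^^^^^^^^^^^^^^^^^
  File "ring.py", line 27, in <lambda>
    s=least_squares(lambda x:np.hypot(pts[:,0]-x[0],pts[:,1]-x[1])-x[2],[*cen,R],loss='soft_l1',f_scale=.4);cen=s.x[:2]
                                      ~~~^^^^^
IndexError: too many indices for array: array is 1-dimensional, but 2 were indexed
```

```bash
python3 - <<'E'
from ring import *
w=load('wrist5');T=np.load('pics/wrist5T.npz')['T'];c=load('scene2')
print(ring(w,T,(527,101)))
for n,P in(('scene',cloud(c)),('wrist',wcloud(w,T))):
    Q=P.reshape(-1,3);o=-24
    S=Q[(np.hypot(Q[:,0]-528,Q[:,1]-100)<16)&(Q[:,2]>182+o)&(Q[:,2]<256+o)]
    f=lambda a:np.hypot(S[:,0]-a[0]-a[2]*(S[:,2]-220),S[:,1]-a[1]-a[3]*(S[:,2]-220))-10
    a=least_squares(f,[528,100,0,0],loss='soft_l1',f_scale=.5).x
    print(n,'at130',(a[:2]-90*a[2:]).round(2),a[2:].round(4))
cv2.imwrite('pics/w5z.png',cv2.resize(w['frame'][165:265,235:335,::-1],None,fx=5,fy=5,interpolation=cv2.INTER_CUBIC))
E
```

```text
(array([526.87656241, 100.2205822 ]), np.float64(18.280617671938522), 68, np.float64(0.42131638788419856))
scene at130 [530.56 100.91] [-0.001  -0.0001]
wrist at130 [526.25 100.61] [0.0047 0.0042]
```

View pics/w5z.png

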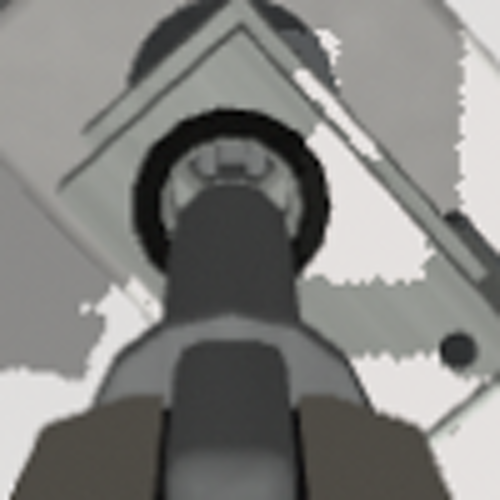

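>>> {"api": "jog_arm", "payload": {"increments": [{"jaw":0,"linear":[0,0,0.016],"yaw":0},{"jaw":0,"linear":[0,0,0.03],"yaw":0},{"jaw":0,"linear":[0,0,0.03],"yaw":0}]}}

```text
time_s: 7.68
eef_pos: [528.5, 100.9, 420.5]
tool_rot: [-3.14, 0.003, 0.601]
ft_force: [-0.3, -0.1, -2.5]
opening: 0.131
```

```bash
python3 -c "
from h import *
st()"
```

```text
7.67 [528.54 100.91 420.51] [-1.7989e+02  1.6000e-01  3.4430e+01] [-0.27 -0.09 -2.53] [-0.06  -0.173  0.001] 0.1305 q [ 0.14 -0.19  1.71  0.    1.62 -0.46]
```

>>> {"api": "jog_arm", "payload": {"increments": [{"jaw":0,"linear":[0,0,0.008],"yaw":0},{"jaw":0,"linear":[0,0,0.016],"yaw":0},{"jaw":0,"linear":[0,0,0.018],"yaw":0},{"jaw":0,"linear":[0,0,0.018],"yaw":0}]}}

```text
time_s: 8.18
eef_pos: [528.5, 100.9, 411.5]
tool_rot: [-3.14, 0.003, 0.601]
ft_force: [-0.3, -0.9, -1.5]
opening: 0.13
```

```bash
python3 -c "
from h import *
st()"
```

```text
8.18 [528.53 100.89 411.51] [-1.7989e+02  1.6000e-01  3.4420e+01] [-0.33 -0.92 -1.48] [-0.05  -0.12   0.033] 0.13 q [ 0.14 -0.19  1.72  0.    1.61 -0.46]
```

>>> {"api": "jog_arm", "payload": {"increments": [{"jaw":0,"linear":[0,0,0.004],"yaw":0},{"jaw":0,"linear":[0,0,0.008],"yaw":0},{"jaw":0,"linear":[0,0,0.01],"yaw":0},{"jaw":0,"linear":[0,0,0.01],"yaw":0}]}}

```text
time_s: 8.68
eef_pos: [528.5, 100.8, 406.4]
tool_rot: [-3.14, 0.003, 0.601]
ft_force: [0.8, -1.0, -1.8]
opening: 0.129
```

```bash
python3 -c "
from h import *
st()"
```

```text
8.68 [528.54 100.85 406.44] [-1.799e+02  1.600e-01  3.442e+01] [ 0.77 -1.02 -1.79] [-0.286 -0.464  0.034] 0.1287 q [ 0.14 -0.18  1.73  0.    1.6  -0.46]
```

>>> {"api": "jog_arm", "payload": {"increments": [{"jaw":0,"linear":[0.0004,0.0011,0.0],"yaw":0},{"jaw":0,"linear":[0.0004,0.0011,0.004],"yaw":0},{"jaw":0,"linear":[0.0004,0.0011,0.008],"yaw":0},{"jaw":0,"linear":[0.0004,0.0011,0.01],"yaw":0}]}}

```text
time_s: 9.18
eef_pos: [529.0, 100.5, 401.2]
tool_rot: [-3.14, 0.003, 0.601]
ft_force: [-0.1, 0.2, -1.6]
opening: 0.128
```

```bash
python3 -c "
from h import *
st()"
```

```text
9.18 [528.99 100.5  401.2 ] [-1.799e+02  1.700e-01  3.442e+01] [-0.13  0.23 -1.58] [-0.036 -0.155 -0.019] 0.1275 q [ 0.14 -0.18  1.74  0.    1.59 -0.46]
```

>>> {"api": "jog_arm", "payload": {"increments": [{"jaw":0,"linear":[0.0001,0.0005,0.01],"yaw":0},{"jaw":0,"linear":[0.0001,0.0005,0.02],"yaw":0},{"jaw":0,"linear":[0.0001,0.0005,0.032],"yaw":0},{"jaw":0,"linear":[0.0001,0.0005,0.036],"yaw":0},{"jaw":0,"linear":[0.0001,0.0005,0.036],"yaw":0}]}}

```text
time_s: 9.8
eef_pos: [529.1, 100.3, 383.1]
tool_rot: [-3.14, 0.003, 0.601]
ft_force: [-0.2, -0.1, -1.6]
opening: 0.129
```

```bash
python3 -c "
from h import *
st()"
```

```text
9.8 [529.09 100.33 383.07] [-179.89    0.18   34.42] [-0.16 -0.14 -1.58] [-0.002 -0.136 -0.026] 0.1293 q [ 0.14 -0.18  1.76  0.    1.56 -0.46]
```

>>> {"api": "jog_arm", "payload": {"increments": [{"jaw":0,"linear":[0,0,0.01],"yaw":0},{"jaw":0,"linear":[0,0,0.02],"yaw":0},{"jaw":0,"linear":[0,0,0.03],"yaw":0},{"jaw":0,"linear":[0,0,0.036],"yaw":0},{"jaw":0,"linear":[0,0,0.036],"yaw":0}]}}

```text
time_s: 10.42
eef_pos: [529.0, 100.3, 364.8]
tool_rot: [-3.14, 0.004, 0.601]
ft_force: [0.9, 0.0, -1.1]
opening: 0.131
```

```bash
python3 -c "
from h import *
st()"
```

```text
10.43 [529.   100.31 364.8 ] [-179.88    0.2    34.42] [ 0.94  0.02 -1.13] [-0.037 -0.126  0.045] 0.1306 q [ 0.14 -0.17  1.79  0.    1.53 -0.46]
```

>>> {"api": "jog_arm", "payload": {"increments": [{"jaw":0,"linear":[0,0,0.004],"yaw":0},{"jaw":0,"linear":[0,0,0.008],"yaw":0},{"jaw":0,"linear":[0,0,0.01],"yaw":0},{"jaw":0,"linear":[0,0,0.01],"yaw":0}]}}

```text
time_s: 10.92
eef_pos: [529.0, 100.3, 359.7]
tool_rot: [-3.139, 0.004, 0.601]
ft_force: [0.3, 1.5, -1.6]
opening: 0.129
```

```bash
python3 -c "
from h import *
st()"
```

```text
10.93 [528.98 100.31 359.7 ] [-179.87    0.21   34.42] [ 0.27  1.46 -1.61] [ 0.022 -0.162 -0.034] 0.1294 q [ 0.14 -0.17  1.79  0.    1.52 -0.46]
```

>>> {"api": "jog_arm", "payload": {"increments": [{"jaw":0,"linear":[0,0,0.004],"yaw":0},{"jaw":0,"linear":[0,0,0.008],"yaw":0},{"jaw":0,"linear":[0,0,0.01],"yaw":0},{"jaw":0,"linear":[0,0,0.01],"yaw":0}]}}

```text
time_s: 11.42
eef_pos: [528.9, 100.3, 354.6]
tool_rot: [-3.139, 0.004, 0.601]
ft_force: [-0.6, -0.3, -1.2]
opening: 0.128
```

```bash
python3 -c "
from h import *
st()"
```

```text
11.43 [528.95 100.32 354.64] [-179.88    0.21   34.42] [-0.58 -0.28 -1.18] [ 0.02 -0.18  0.  ] 0.1279 q [ 0.14 -0.17  1.8   0.    1.51 -0.46]
```

>>> {"api": "jog_arm", "payload": {"increments": [{"jaw":0,"linear":[0,0,0.008],"yaw":0},{"jaw":0,"linear":[0,0,0.018],"yaw":0},{"jaw":0,"linear":[0,0,0.028],"yaw":0},{"jaw":0,"linear":[0,0,0.034],"yaw":0},{"jaw":0,"linear":[0,0,0.034],"yaw":0}]}}

```text
time_s: 12.05
eef_pos: [528.9, 100.3, 337.4]
tool_rot: [-3.139, 0.004, 0.601]
ft_force: [1.3, 0.2, -1.6]
opening: 0.127
```

```bash
python3 -c "
from h import *
st()"
```

```text
12.05 [528.88 100.3  337.37] [-179.87    0.23   34.42] [ 1.27  0.2  -1.63] [-0.011 -0.248  0.016] 0.1268 q [ 0.14 -0.16  1.82  0.    1.48 -0.46]
```

Tip at about 38 mm. I now press gently to about 32 mm. If the tang meets the coupling top this should read about 6 N, and about 0 if it enters the slot.

>>> {"api": "jog_arm", "payload": {"increments": [{"jaw":0,"linear":[0,0,0.004],"yaw":0},{"jaw":0,"linear":[0,0,0.008],"yaw":0},{"jaw":0,"linear":[0,0,0.011],"yaw":0},{"jaw":0,"linear":[0,0,0.011],"yaw":0}]}}

```text
time_s: 12.55
eef_pos: [528.8, 100.3, 331.7]
tool_rot: [-3.139, 0.004, 0.601]
ft_force: [0.5, -0.2, -1.8]
opening: 0.124
```

```bash
python3 -c "
from h import *
st();st()"
```

```text
12.55 [528.84 100.3  331.74] [-179.87    0.23   34.42] [ 0.55 -0.16 -1.81] [-0.078 -0.303  0.017] 0.1245 q [ 0.14 -0.15  1.83  0.    1.47 -0.46]
12.55 [528.84 100.3  331.74] [-179.87    0.23   34.42] [ 0.55 -0.16 -1.81] [-0.078 -0.303  0.017] 0.1245 q [ 0.14 -0.15  1.83  0.    1.47 -0.46]
```

No push at tip 32.4 mm, so the tang went straight into the slot. I continue to the ring.

>>> {"api": "jog_arm", "payload": {"increments": [{"jaw":0,"linear":[0,0,0.004],"yaw":0},{"jaw":0,"linear":[0,0,0.008],"yaw":0},{"jaw":0,"linear":[0,0,0.01],"yaw":0},{"jaw":0,"linear":[0,0,0.01],"yaw":0}]}}

```text
time_s: 13.05
eef_pos: [528.8, 100.3, 326.9]
tool_rot: [-3.139, 0.004, 0.601]
ft_force: [-0.7, -0.7, 1.1]
opening: 0.125
```

```bash
python3 -c "
from h import *
st()"
```

```text
13.05 [528.83 100.29 326.87] [-179.87    0.23   34.42] [-0.72 -0.65  1.13] [-0.089 -0.158 -0.021] 0.1246 q [ 0.14 -0.15  1.83  0.    1.47 -0.46]
```

The collar is on the ring, with about 2.9 N at 0.5 mm compression and no 9 N spring push. I release and look.

>>> {"api": "jog_arm", "payload": {"increments": [{"jaw":12,"linear":[0,0,0],"yaw":0},{"jaw":30,"linear":[0,0,0],"yaw":0},{"jaw":60,"linear":[0,0,0],"yaw":0},{"jaw":60,"linear":[0,0,0],"yaw":0},{"jaw":60,"linear":[0,0,0],"yaw":0}]}}

```text
time_s: 13.68
eef_pos: [528.8, 100.3, 326.9]
tool_rot: [-3.139, 0.004, 0.601]
ft_force: [0.0, 0.6, 0.2]
opening: 0.51
```

```bash
python3 -c "
from h import *
st()"
```

```text
13.68 [528.85 100.28 326.87] [-179.87    0.23   34.42] [0.04 0.62 0.16] [-0.043 -0.111 -0.004] 0.5103 q [ 0.14 -0.15  1.83  0.    1.47 -0.46]
```

>>> {"api": "jog_arm", "payload": {"increments": [{"jaw":60,"linear":[0,0,-0.05],"yaw":0},{"jaw":60,"linear":[0,0,-0.12],"yaw":0},{"jaw":60,"linear":[0,0,-0.2],"yaw":0},{"jaw":60,"linear":[0,0,-0.2],"yaw":0},{"jaw":60,"linear":[0,0,-0.2],"yaw":0}]}}

```text
time_s: 14.3
eef_pos: [529.2, 100.3, 426.1]
tool_rot: [-3.139, 0.005, 0.601]
ft_force: [0.6, 0.1, -1.4]
opening: 0.644
```

```bash
python3 - <<'E'
from h import *
st()
w,T=wshot('wrist6');c=shot('scene','scene3')
for n,P in(('scene',cloud(c)),('wrist',wcloud(w,T))):
    Q=P.reshape(-1,3);I=np.hypot(Q[:,0]-528,Q[:,1]-100)<28
    S=Q[I&(Q[:,2]>150)&(Q[:,2]<200)];z=np.percentile(S[:,2],[50,90,98])
    t=S[S[:,2]>z[1]-4]
    print(n,z,t.mean(0),cv2.minAreaRect(t[:,:2].astype(np.float32)))
t=cv2.resize(c['frame'][135:285,190:345,::-1],None,fx=4,fy=4,interpolation=cv2.INTER_CUBIC)
cv2.imwrite('pics/sz3.png',cv2.convertScaleAbs(t,alpha=1.6))
E
```

```text
14.3 [529.24 100.33 426.13] [-179.86    0.26   34.42] [ 0.6   0.13 -1.39] [-0.073 -0.099 -0.032] 0.6445 q [ 0.14 -0.19  1.7   0.    1.63 -0.46]
scene [173.44875452 177.67855632 178.1568241 ] [528.27953041 103.14304815 176.81844536] ((529.2194213867188, 101.85263061523438), (9.810274124145508, 30.586210250854492), 33.93946838378906)
wrist [174.55011928 175.57451521 176.08373672] [525.79622024 101.19335153 174.56967444] ((526.0678100585938, 100.83270263671875), (11.456168174743652, 33.059730529785156), 34.331939697265625)
```

View pics/sz3.png

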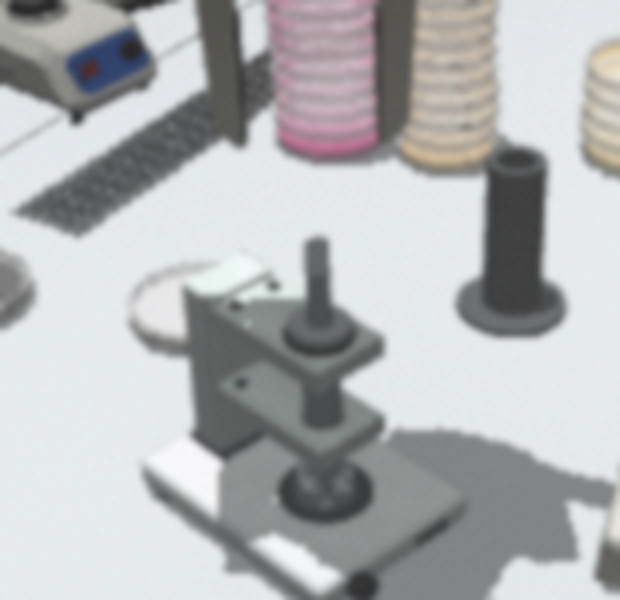

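View pics/wrist6.png

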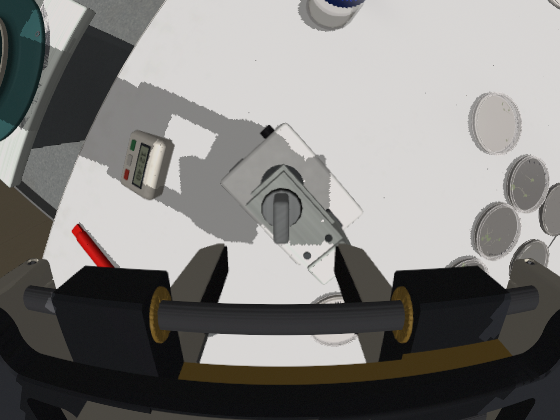

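The collar is on the ring, and the head top measures 175.6 mm (wrist) and 177.7 mm (scene). That fits the home value of 176 mm, not the 184 mm of an unseated spindle. I hand it in.

```bash
python3 -c "
from h import *
from plant import finish_job
st();print(finish_job())"
```

```text
14.4 [529.27 100.33 425.52] [-179.83    0.32   34.42] [-0.62 -0.23 -0.88] [ 0.033 -0.168  0.039] 0.6451 q [ 0.14 -0.19  1.7   0.    1.63 -0.46]
the job is handed in; nothing more can be done
None
```

The spindle is seated in the drive stand and released, and I handed the job in at 14.4 s; the hand-in reports no verdict.

- **Approach:** I looked down the bore with the wrist camera first, and its depth map showed the coupling's slot at about -55° in the world frame. I turned the gripped spindle to that angle before threading it through both brackets. The tang dropped into the slot at once, so I never needed to turn it under pressure to find the slot.
- **Loads:** Between moves I read about 1.5 N sideways at most while threading. Pressing the collar onto the soft ring gave about 3 N. The bottle, timer and dish were not approached.
- **Final checks:** After release the spindle stayed down. Its head top measured 175.6 mm with the wrist camera and 177.7 mm with the scene camera, where home is 176 mm and an unseated spindle would read 184 mm. The collar looked flat on the ring, and the gripper was about 100 mm above its release position.
- **Disagreement:** The scene and wrist cameras differed by up to about 3–4 mm on the spindle's horizontal position. I settled the centring from the sideways contact force felt in the upper hole.

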